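# Sort the leftover parts at the board inspection bench

### The job

Sort the five loose parts left on the green mat into the parts bins: both blue capacitors into the blue bin, both orange relays into the orange bin and the finned aluminium heat sink into the white bin. Set each one down on the bin's floor, upright as it stands now, and let go; do not drop any or knock any over, and leave the circuit board and the solder reel where they are.

Things in the scene. Friction and masses are not known exactly. Their poses are not given: they have to be found in the camera images.
- cap_a: upright round capacitor, blue sleeve with a white stripe, bare aluminium top; 30 mm diameter, 45 mm high, about 45 g; one of two alike. Origin: centre of its underside; z up its axis. Stands on the mat at the start
- cap_b: upright round capacitor, blue sleeve with a white stripe, bare aluminium top; 30 mm diameter, 45 mm high, about 45 g; one of two alike. Origin: centre of its underside; z up its axis. Stands on the mat at the start
- relay_a: box-shaped relay with orange housing on a black foot, small black button and pale label on top; 35 mm (x) by 28 mm (y) by 40 mm high (z), about 50 g; one of two alike. Origin: centre of its underside. Stands on its foot on the mat at the start
- relay_b: box-shaped relay with orange housing on a black foot, small black button and pale label on top; 35 mm (x) by 28 mm (y) by 40 mm high (z), about 50 g; one of two alike. Origin: centre of its underside. Stands on its foot on the mat at the start
- heatsink: bare aluminium heat sink with five upright fins running along x on a 6 mm base; 44 mm (x) by 36 mm (y, across the fins) by 32 mm high (z), about 55 g, stiff enough to grip across the fins. Origin: centre of its underside. Stands on its base, fins up, at the start
- bin_blue: Blue open plastic parts bin, fixed to the table, the only one of this colour; outside 108 mm (x) by 148 mm (y) by 28 mm high (z), walls 4 mm, floor 4 mm thick (inside 100 by 140 mm, floor 4 mm above the table). Empty at the start. Origin: centre of its underside, on the table; z up, y along its long side. Takes both capacitors
- bin_orange: Orange open plastic parts bin, fixed to the table, the only one of this colour; outside 108 mm (x) by 148 mm (y) by 28 mm high (z), walls 4 mm, floor 4 mm thick (inside 100 by 140 mm, floor 4 mm above the table). Empty at the start. Origin: centre of its underside, on the table; z up, y along its long side. Takes both relays
- bin_white: White open plastic parts bin, fixed to the table, the only one of this colour; outside 108 mm (x) by 148 mm (y) by 28 mm high (z), walls 4 mm, floor 4 mm thick (inside 100 by 140 mm, floor 4 mm above the table). Empty at the start. Origin: centre of its underside, on the table; z up, y along its long side. Takes the heat sink
- board: bystander, loose: light green circuit board lying flat on the mat, 85 mm (x) by 65 mm (y), 3 mm thick, with a black chip and a white connector up to 10 mm high. Origin: centre of its underside. Leave alone
- reel: bystander, loose: solder reel standing on its flange, black flanges 64 mm in diameter, silver winding, 42 mm high. Origin: centre of its underside. Leave alone
Things that resemble listed ones, but are neither listed nor needed, are in the scene too. What is shaped like the relay_a but red, turquoise or yellow is not meant.

How it is judged:
By the outcome, as a careful person would: the job done as asked, in the order asked, and still so for the second after the job is handed in, with the robot touching nothing.
It also fails if it takes over 115 s, if anything falls off the work surface, if the arm or the gripper's body presses on something with over 40 N, if the wrist force passes 120 N, or if a joint passes its speed limit or range.

### The arm

A 6-joint arm with a two-finger parallel gripper is mounted at the origin on the work surface. World frame = base frame: x ahead of the robot, y to its left, z up, the work surface at z = 0. Lengths are in mm, angles in rad, forces in N, time in s.
With the tool pointing down it reaches from about 350 to 875 mm from the base axis. Payload 4.2 kg.
Tool frame: the origin (TCP) lies at the very end of the fingers, on their centre line; the grasp point (between the pads) lies 19 mm behind it; z points along the fingers, y is the line along which they close (so a half turn about z gives the same grasp; the last joint's range is limited). The gripper opens to 87 mm and grips with 3 to 60 N. Pads are 19 mm wide; open, the fingers measure 117 mm over their backs; the gripper's body (75 mm by 190 mm) begins 51 mm behind the grasp point.
Start: joints at [-0.936, 0.385, 0.008, 0, -1.194, -0.259], TCP at [229.399, -581.356, 222.55] pointing down, gripper open.
Joint ranges: [-3.14, 3.14], [-1.21, 2.06], [-1.07, 1.41], [-3.16, 2.05], [-2.99, -0.16], [-3.1, 3.1]. Speed limits (rad/s): [2.79, 2.79, 3.14, 3.14, 3.14, 3.14].

### API

Orientations are given as a rotation vector (axis times angle).
In Python, from rig import ctrl gives the robot as it stands. The module is installed in compiled form; this text tells all that it offers.
- The arm moves only by the shell command python3 -m creep 'ROWS'. ROWS is a JSON object of lists of equal length, an entry for each row: "fingers": the finger opening in m, from 0 to 0.087; "linear": the shift along the world's x, y, z in m, a list of three; "spin": the turn about the world's z in degrees. In form: {"fingers": [fingers, ...], "linear": [[tx, ty, tz], ...], "spin": [spin, ...]}. A call has 1 to 8 rows; each row shifts and turns the commanded pose from where the row before left it; what a row does not reach is not made up. A row lasts 1/12 s, in which the tool goes at most 41.7 mm and 7.16 degrees, less where a joint would pass 70% of its speed; a pose out of reach is approached as far as the arm can. A call with a gripper value outside its range is refused whole. The fingers move at their own pace and stop on an object; the grip force is fixed at half the most. Time passes only in rows, so rows that do not move let the fingers close. It gives the time, the measured TCP pose, the force, the opening and the grip force at its end, in the units of the state.
- ctrl.get_state(): the state, without advancing time (a new reading comes with each control period).
- ctrl.camera(name): name is "scene" or "top"; returns a dict with "frame" (400x640x3 uint8, red, green, blue), "z_map" (400x640 float32, mm along the optical axis (not along the pixel's ray), 0 where there is no reading), "intrinsics" (3x3 intrinsics, pixels), "k1" (the pictures are not rectified: a ray, as slopes to the right and down, at radius r is drawn at 1 + k1 r^2 times it, then the intrinsics apply), "rvec" (rotation vector, rad) and "tvec" (3), from world to camera coordinates, as OpenCV has them. Camera axes: x right, y down, z forward; pixel columns grow to the right and rows downward; lengths in mm; the calibration is good to about 2 mm. A picture is of the moment at which its call begins.
- ctrl.job_done(): hands the job in; it is judged then, once.
The state is a dict: "t": time; "joint_pos": joint angles; "joint_vel": joint speeds; "joint_efforts": joint torques, N m; "tcp_pos": TCP position; "orientation": TCP orientation; "force": force on the tool from outside, world axes, zero at the start; "wrist_torque": the same for the moment, N m; "opening": finger opening in mm; "grip_force": force on a finger pad.
Only numpy, scipy, OpenCV 4.12 (cv2) and the standard library are available. Lean on these libraries where they do the work, as an engineer would, in place of code of your own. Each camera call takes 0.05 s, during which the arm holds its last target. There are 200 camera calls.

## Working session

There is one attempt and no reset: what is moved stays moved. The work goes in short steps, Python scripts to look and compute and a shell command to move; the robot and the scene stay as the last step left them, time stands still between calls to the robot, and variables do not carry over. Pictures are saved under pics/ and viewed, at most 14 in all, crops included, and the job is handed in when it is done.

```bash
mkdir -p pics
cat > h.py <<'E'
import numpy as np, cv2
from rig import ctrl
def cam(n):
    c=ctrl.camera(n); c['R']=cv2.Rodrigues(np.array(c['rvec'],float))[0]; c['t']=np.array(c['tvec'],float).ravel(); c['K']=np.array(c['intrinsics'],float)
    return c
def slopes(c,uv):
    uv=np.atleast_2d(np.array(uv,float)).reshape(-1,1,2)
    return cv2.undistortPoints(uv,c['K'],np.array([c['k1'],0,0,0.]),None,None,).reshape(-1,2)
def onplane(c,uv,z):
    s=slopes(c,uv); d=np.c_[s,np.ones(len(s))]@c['R']; o=-c['R'].T@c['t']
    return o+d*((z-o[2])/d[:,2])[:,None]
def cloud(c):
    v,u=np.mgrid[0:400,0:640]; s=slopes(c,np.c_[u.ravel(),v.ravel()]); zz=c['z_map'].reshape(-1,1)
    P=(np.c_[s,np.ones(len(s))]*zz-c['t'])@c['R']; P[zz[:,0]<=0]=np.nan
    return P.reshape(400,640,3)
def save(c,f): cv2.imwrite('pics/'+f,cv2.cvtColor(c['frame'],cv2.COLOR_RGB2BGR))
E
python3 - <<'E'
from h import *
for n in('scene','top'):
    c=cam(n); save(c,n+'0.png'); print(n,-c['R'].T@c['t'],c['R'][2],c['K'][0,0],c['k1'])
s=ctrl.get_state();print(s)
E
```

```text
scene [ 960.10875295  621.8900116  1007.45329607] [-0.38016359 -0.50662007 -0.77382928] 477.958748618789 -0.054451901046528306
top [ 358.39397302   -9.69514507 1209.04714315] [ 0.09015334  0.01476209 -0.99581849] 466.8118771415157 -0.1417078914439921
{'t': 0.1, 'joint_pos': array([-9.36421705e-01,  3.85460199e-01,  6.75621139e-03, -4.14965053e-04,
       -1.19401341e+00, -2.58574565e-01]), 'joint_vel': array([ 8.01351962e-04, -2.01637770e-03,  3.08331401e-03,  1.72535015e-03,
        8.67154979e-04,  3.85619197e-05]), 'joint_efforts': array([ 4.64975165e-04, -3.91690350e+01,  1.87935770e+01,  4.23189461e+00,
        1.34558298e-02, -8.53863412e-05]), 'tcp_pos': array([ 229.17935948, -580.88017378,  221.58126113]), 'orientation': array([ 5.86511513e-01, -3.08586682e+00, -2.98295870e-03]), 'force': array([-0.31649698, -0.49468127, -0.16382209]), 'wrist_torque': array([ 0.0064308 ,  0.04867391, -0.0104925 ]), 'grip_force': 0.0, 'opening': 87.42508142651835}
```

View pics/scene0.png

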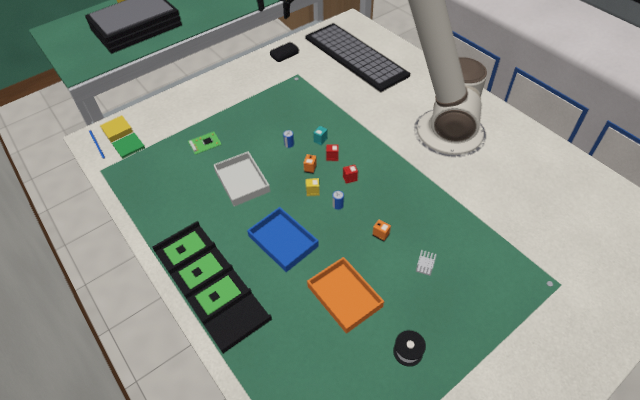

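View pics/top0.png

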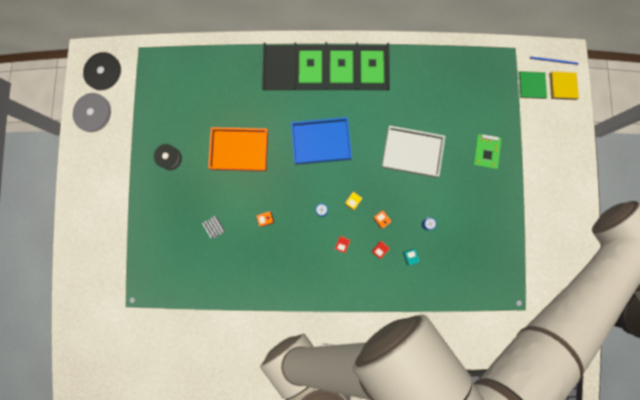

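The top view shows orange relays at (265,219) and (382,219). The look-alikes are red at (343,244) and (381,250), turquoise at (412,257) and yellow at (354,201). The caps are at (321,210) and (429,223), and the heat sink at (212,227). The bins are orange (238,149), blue (322,141) and white (414,151); the board is at (488,151) and the reel at (167,156). In the scene view the orange relays are at (310,163) and (382,230), the caps at (288,138) and (338,200), and the heat sink at (427,262).

Run:
```python
from h import *
seeds={'top':dict(cap_a=(321,210),cap_b=(429,223),rel_a=(265,219),rel_b=(382,219),hs=(212,227),yel=(354,201),red1=(343,244),red2=(381,250),tur=(412,257),blue=(322,141),orange=(238,149),white=(414,151),reel=(167,156)),
'scene':dict(cap_a=(338,200),cap_b=(288,138),rel_a=(382,230),rel_b=(310,163),hs=(427,262),yel=(313,187),red1=(351,174),red2=(332,153),tur=(320,135),blue=(283,240),orange=(345,293),white=(242,178),reel=(409,347))}
crops=[]
for n in seeds:
    c=cam(n); P=cloud(c); hsv=cv2.cvtColor(c['frame'],cv2.COLOR_RGB2HSV).astype(int)
    # non-mat mask: mat is dark green
    mat=(abs(hsv[...,0]-hsv[300,250,0])<14)&(hsv[...,1]>80)&(hsv[...,2]<150)
    N,L=cv2.connectedComponents((~mat).astype('uint8'),connectivity=4)
    print(n,'mat z',np.nanmedian(P[...,2][mat]))
    for k,(u,v) in seeds[n].items():
        l=L[v,u]
        m=L==l
        Q=P[m]; Q=Q[np.isfinite(Q[:,2])]
        zt=np.percentile(Q[:,2],90); 
        T=Q[abs(Q[:,2]-zt)<8]
        px=np.argwhere(m)[:,::-1]
        r=cv2.minAreaRect(T[:,:2].astype('float32'))
        print(k,l,len(Q),'z10/50/90/98',np.percentile(Q[:,2],[10,50,90,98]).round(),'rect',np.round(r[0],1),np.round(r[1],1),round(r[2],1),'pix',px.mean(0).round(1),'mean',T.mean(0).round(1))
    f=cv2.cvtColor(c['frame'],cv2.COLOR_RGB2BGR)
    if n=='top': crops.append(cv2.resize(f[190:272,195:445],None,fx=3.2,fy=3.2,interpolation=cv2.INTER_CUBIC))
    else: crops.append(cv2.resize(f[120:285,275:450],None,fx=1.9,fy=1.9,interpolation=cv2.INTER_CUBIC))
w=max(x.shape[1] for x in crops)
cv2.imwrite('pics/crop1.png',np.vstack([cv2.copyMakeBorder(x,0,0,0,w-x.shape[1],0) for x in crops]))
```

```text
top mat z -0.8988170455449908
cap_a 8 149 z10/50/90/98 [ 0. 43. 46. 48.] rect [451.8  10.6] [28.5 27. ] 46.7 pix [321.2 209.5] mean [451.6  10.2  43.8]
cap_b 12 165 z10/50/90/98 [ 1. 42. 46. 48.] rect [ 416.  -262.1] [28.3 27.7] 89.7 pix [428.8 223.5] mean [ 417.  -262.    43.3]
rel_a 9 243 z10/50/90/98 [-1. 37. 41. 43.] rect [428.  153.9] [28.3 35.4] 17.8 pix [264.6 218.6] mean [427.7 153.7  38.8]
rel_b 10 243 z10/50/90/98 [-2. 37. 41. 43.] rect [ 428.3 -143.5] [34.7 28. ] 38.6 pix [382. 219.] mean [ 428.2 -143.2   38.4]
hs 11 337 z10/50/90/98 [ 1. 21. 32. 34.] rect [406.7 288.9] [45.2 37.6] 31.2 pix [213.1 226.9] mean [406.1 288.3  29.5]
yel 7 229 z10/50/90/98 [-2. 37. 41. 43.] rect [475.1 -70.3] [27.9 34.9] 55.1 pix [353.1 200.5] mean [475.  -70.2  38.5]
red1 13 226 z10/50/90/98 [-2. 37. 40. 42.] rect [364.5 -42.4] [27.8 35. ] 69.5 pix [342.  244.1] mean [364.4 -42.5  38.3]
red2 14 239 z10/50/90/98 [-1. 37. 41. 43.] rect [ 350.9 -139.4] [28.3 34.7] 50.0 pix [380.3 249.5] mean [ 350.9 -139.2   38.8]
tur 15 174 z10/50/90/98 [34. 38. 41. 42.] rect [ 332.7 -216.4] [35.7 28.7] 19.0 pix
[... 1668 characters left out ...]
4  41.2]
tur 1 254947 z10/50/90/98 [-744.    1.   41.  214.] rect [ 214.9 -267.3] [1619.7 1825.5] 58.4 pix [319.5 199.5] mean [292.  -67.4  41.2]
blue 1 254947 z10/50/90/98 [-744.    1.   41.  214.] rect [ 214.9 -267.3] [1619.7 1825.5] 58.4 pix [319.5 199.5] mean [292.  -67.4  41.2]
orange 1 254947 z10/50/90/98 [-744.    1.   41.  214.] rect [ 214.9 -267.3] [1619.7 1825.5] 58.4 pix [319.5 199.5] mean [292.  -67.4  41.2]
white 1 254947 z10/50/90/98 [-744.    1.   41.  214.] rect [ 214.9 -267.3] [1619.7 1825.5] 58.4 pix [319.5 199.5] mean [292.  -67.4  41.2]
reel 1 254947 z10/50/90/98 [-744.    1.   41.  214.] rect [ 214.9 -267.3] [1619.7 1825.5] 58.4 pix [319.5 199.5] mean [292.  -67.4  41.2]
```

View pics/crop1.png

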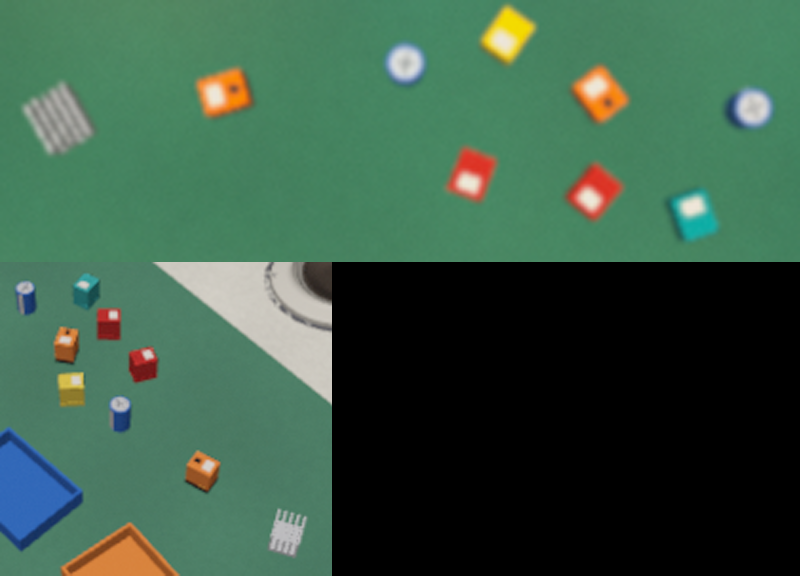

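The crop confirms both orange relays with a black button and label (top 265,219 and 382,219), two blue caps with bare tops (321,210 and 429,223), and the finned heat sink (212,227). The red, yellow and turquoise boxes are distractors. The scene segmentation failed because I sampled the wrong mat colour, so I'll cross-check with points from the scene view by height and position.

Run:
```python
from h import *
c=cam('scene');P=cloud(c).reshape(-1,3)
P=P[np.isfinite(P[:,2])]
for k,x,y,r in [('cap_a',451.8,10.6,35),('cap_b',416,-262,35),('rel_a',428,154,40),('rel_b',428,-143.5,40),('hs',406.7,289,45)]:
    q=P[(np.hypot(P[:,0]-x,P[:,1]-y)<r)&(P[:,2]>10)]
    zt=np.percentile(q[:,2],93); T=q[q[:,2]>zt-(9 if k!='hs' else 14)]
    R=cv2.minAreaRect(T[:,:2].astype('float32'))
    print(k,len(q),'ztop',zt.round(1),np.round(R[0],1),np.round(R[1],1),round(R[2],1))
for k,x,y in [('blue',633,13),('orange',610,230.4),('white',605,-227)]:
    q=P[(np.hypot(P[:,0]-x,P[:,1]-y)<110)&(P[:,2]>-10)]
    R=cv2.minAreaRect(q[q[:,2]>20][:,:2].astype('float32'))
    f=q[np.hypot(q[:,0]-x,q[:,1]-y)<35]
    print(k,'floor',np.median(f[:,2]).round(1),'rim',np.percentile(q[:,2],97).round(1),np.round(R[0],1),np.round(R[1],1),round(R[2],1))
o=cv2.Rodrigues(ctrl.get_state()['orientation'])[0];print(o.round(3),np.degrees(np.arctan2(o[1,1],o[0,1])))
```

```text
cap_a 170 ztop 48.8 [448.4   9.4] [31.6 26.1] 51.0
cap_b 147 ztop 49.1 [ 414.4 -262.4] [28.9 29. ] 39.6
rel_a 250 ztop 43.9 [424.9 153.1] [31.5 36.4] 17.3
rel_b 190 ztop 44.1 [ 425.3 -143.2] [38.7 29.3] 40.7
hs 147 ztop 35.7 [405.5 287.8] [46.1 35.9] 32.0
blue floor 5.5 rim 29.6 [630.  12.] [111.5 151.6] 5.1
orange floor 5.2 rim 29.3 [608.2 229.4] [150.6 111. ] 88.5
white floor 5.5 rim 29.9 [ 603.6 -226.8] [156.7 109.2] 80.2
[[-0.93  -0.367 -0.   ]
 [-0.367  0.93   0.001]
 [ 0.     0.001 -1.   ]] 111.52568515307229
```

Both views agree within 4 mm, and the heights match: caps 45, relays 40, heat sink 32, bin floor 4, rim 28. Starting with cap_b at (415.3, -262.2): I approach above it and turn the tool y from 111.5° to 185.4°, the blue bin's x axis.

```bash
python3 -m creep '{"fingers":[0.087,0.087,0.087,0.087,0.087,0.087,0.087],"linear":[[0.0133,0.0228,-0.0087],[0.0133,0.0228,-0.0087],[0.0133,0.0228,-0.0087],[0.0133,0.0228,-0.0087],[0.0133,0.0228,-0.0087],[0.0133,0.0228,-0.0087],[0.0133,0.0228,-0.0087]],"spin":[5.3,5.3,5.3,5.3,5.3,5.3,5.3]}'
python3 -m creep '{"fingers":[0.087,0.087,0.087,0.087,0.087,0.087,0.087,0.087],"linear":[[0.0133,0.0228,-0.0087],[0.0133,0.0228,-0.0087],[0.0133,0.0228,-0.0087],[0.0133,0.0228,-0.0087],[0.0133,0.0228,-0.0087],[0.0133,0.0228,-0.0087],[0.0133,0.0228,-0.0087],[0,0,0]],"spin":[5.3,5.3,5.3,5.3,5.3,5.3,5.3,0]}'
cat >> h.py <<'E'
def st():
    s=ctrl.get_state(); o=cv2.Rodrigues(s['orientation'])[0]
    print('t',round(s['t'],2),'tcp',s['tcp_pos'].round(1),'yaw',round(np.degrees(np.arctan2(o[1,1],o[0,1]))%360,1),'open',round(s['opening'],1),'grip',round(s['grip_force'],1),'F',s['force'].round(1),'j',np.round(s['joint_pos'],2))
if __name__=='__main__': st()
E
python3 h.py
```

```text
t: 0.83
tcp_pos: [322.9, -420.6, 161.3]
orientation: [-1.544, 2.736, -0.0]
force: [0.0, -0.5, 0.4]
opening: 87.0
grip_force: 0.0
t: 1.5
tcp_pos: [416.5, -259.3, 99.4]
orientation: [2.337, -2.099, -0.003]
force: [-0.8, -0.4, 0.1]
opening: 87.0
grip_force: 0.0
t 1.5 tcp [ 416.5 -259.3   99.4] yaw 186.1 open 87.0 grip 0.0 F [-0.8 -0.4  0.1] j [-0.23  0.29 -0.48 -0.   -0.8   0.33]
```

```bash
python3 -m creep '{"fingers":[0.087,0.087,0.087,0.087],"linear":[[0,0,-0.015],[0,0,-0.015],[0,0,-0.005],[0,0,0]],"spin":[0,0,0,0]}' >/dev/null; python3 h.py
python3 - <<'E'
from h import *
f=[]
for n,(u,v) in (('top',(429,223)),('scene',(288,138))):
    c=cam(n); f.append(cv2.resize(c['frame'][v-45:v+45,u-60:u+60],None,fx=3.3,fy=3.3,interpolation=2))
save({'frame':np.hstack(f)},'g1.png')
E
```

```text
t 1.83 tcp [ 414.5 -262.1   64.7] yaw 185.7 open 87.0 grip 0.0 F [-0.5 -1.3  0.1] j [-0.23  0.35 -0.52 -0.   -0.71  0.33]
```

View pics/g1.png

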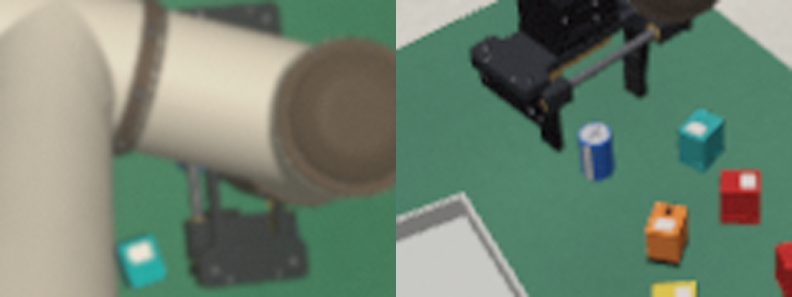

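The right half shows the open fingers either side of cap_b, which is at crop (596,150), with clear space around it. I descend and grip.

```bash
python3 -m creep '{"fingers":[0.087,0.087,0.087,0.087,0.087],"linear":[[0,0,-0.015],[0,0,-0.015],[0,0,-0.015],[0,0,-0.0085],[0,0,0]],"spin":[0,0,0,0,0]}' >/dev/null; python3 h.py;  python3 -m creep '{"fingers":[0.02,0.02,0.02,0.02,0.02,0.02,0.02,0.02],"linear":[[0,0,0],[0,0,0],[0,0,0],[0,0,0],[0,0,0],[0,0,0],[0,0,0],[0,0,0]],"spin":[0,0,0,0,0,0,0,0]}' >/dev/null; python3 h.py
```

```text
t 2.35 tcp [ 414.8 -262.2   11.4] yaw 185.7 open 87.0 grip 0.0 F [-0.1 -1.2  0.5] j [-0.23  0.43 -0.57 -0.   -0.57  0.33]
t 3.02 tcp [ 415.7 -262.2   12.3] yaw 185.7 open 41.7 grip 0.0 F [-0.2  0.1  0.2] j [-0.23  0.43 -0.57  0.   -0.57  0.33]
```

```bash
python3 -m creep '{"fingers":[0.02,0.02,0.02,0.02,0.02],"linear":[[0,0,0],[0,0,0],[0,0,0],[0,0,0],[0,0,0]],"spin":[0,0,0,0,0]}' >/dev/null; python3 h.py;  python3 -m creep '{"fingers":[0.02,0.02,0.02,0.02,0.02,0.02],"linear":[[0,0,0.008],[0,0,0.015],[0,0,0.02],[0,0,0.02],[0,0,0.007],[0,0,0]],"spin":[0,0,0,0,0,0]}' >/dev/null; python3 h.py
```

```text
t 3.43 tcp [ 415.6 -262.1   12.2] yaw 185.7 open 29.4 grip 30.0 F [-0.3  0.2  0.9] j [-0.23  0.43 -0.57 -0.   -0.57  0.33]
t 3.93 tcp [ 417.  -262.5   84.4] yaw 185.7 open 29.7 grip 30.0 F [ 0.2  0.2 -0.2] j [-0.23  0.32 -0.5   0.   -0.75  0.33]
```

```bash
python3 -m creep '{"fingers":[0.02,0.02,0.02,0.02,0.02,0.02,0.02],"linear":[[0.0157,0.0172,0],[0.0157,0.0172,0],[0.0157,0.0172,0],[0.0157,0.0172,0],[0.0157,0.0172,0],[0.0157,0.0172,0],[0.0157,0.0172,0]],"spin":[0,0,0,0,0,0,0]}' >/dev/null;  python3 -m creep '{"fingers":[0.02,0.02,0.02,0.02,0.02,0.02,0.02,0.02],"linear":[[0.0157,0.0172,0],[0.0157,0.0172,0],[0.0157,0.0172,0],[0.0157,0.0172,0],[0.0157,0.0172,0],[0.0157,0.0172,0],[0.0157,0.0172,0],[0,0,0]],"spin":[0,0,0,0,0,0,0,0]}' >/dev/null; python3 -m creep '{"fingers":[0.02,0.02,0.02],"linear":[[0,0,-0.016],[0,0,-0.008],[0,0,0]],"spin":[0,0,0]}' >/dev/null; python3 h.py
python3 - <<'E'
from h import *
f=[]
for n,(u,v) in (('top',(322,141)),('scene',(283,230))):
    c=cam(n); f.append(cv2.resize(c['frame'][v-45:v+45,u-60:u+60],None,fx=3.3,fy=3.3,interpolation=2))
save({'frame':np.hstack(f)},'g2.png')
E
```

```text
t 5.43 tcp [632.5 -21.8  54.6] yaw 185.7 open 29.2 grip 30.0 F [ 0.1  0.  -0.2] j [ 0.22  0.56 -0.17 -0.   -0.86 -0.12]
```

View pics/g2.png

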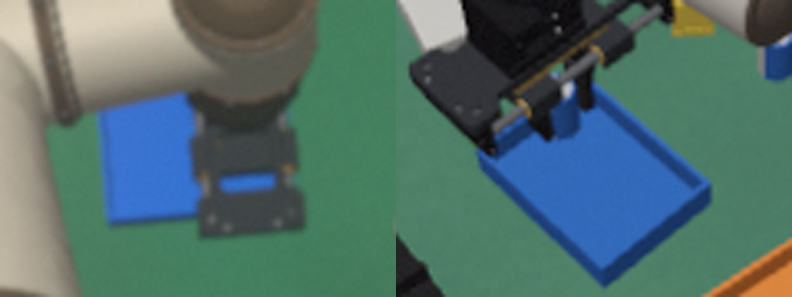

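Cap_b hangs upright between the fingers over the blue bin, around crop (563,115), clear of the walls. I lower it until it touches the floor.

```bash
python3 -m creep '{"fingers":[0.02,0.02,0.02,0.02,0.02],"linear":[[0,0,-0.012],[0,0,-0.012],[0,0,-0.008],[0,0,-0.003],[0,0,0]],"spin":[0,0,0,0,0]}' |grep -E "tcp|force"; python3 -m creep '{"fingers":[0.02,0.02],"linear":[[0,0,-0.002],[0,0,0]],"spin":[0,0]}' |grep -E "tcp|force";python3 -m creep '{"fingers":[0.02,0.02],"linear":[[0,0,-0.001],[0,0,0]],"spin":[0,0]}' |grep -E "tcp|force"
```

```text
tcp_pos: [634.4, -21.6, 21.7]
force: [-0.0, -1.5, 0.2]
grip_force: 30.0
tcp_pos: [635.6, -21.3, 21.2]
force: [0.6, 0.3, -0.3]
grip_force: 30.0
tcp_pos: [635.6, -21.3, 20.5]
force: [-0.2, -0.5, 0.0]
grip_force: 30.0
```

```bash
python3 -m creep '{"fingers":[0.02,0.02],"linear":[[0,0,-0.002],[0,0,0]],"spin":[0,0]}' |grep -E "tcp|force"; python3 -m creep '{"fingers":[0.02,0.02],"linear":[[0,0,-0.001],[0,0,0]],"spin":[0,0]}' |grep -E "tcp|force"; python3 -m creep '{"fingers":[0.02,0.02],"linear":[[0,0,-0.001],[0,0,0]],"spin":[0,0]}' |grep -E "tcp|^force"
```

```text
tcp_pos: [635.3, -21.3, 18.1]
force: [0.1, -0.7, -0.7]
grip_force: 30.0
tcp_pos: [635.3, -21.3, 17.1]
force: [0.3, 0.9, -1.1]
grip_force: 30.0
tcp_pos: [635.5, -21.3, 16.3]
force: [0.3, 0.2, 0.2]
```

```bash
python3 -m creep '{"fingers":[0.02,0.02],"linear":[[0,0,-0.0007],[0,0,0]],"spin":[0,0]}' |grep -E "tcp|^force"; python3 -m creep '{"fingers":[0.055,0.055,0.055,0.055,0.055,0.055,0.055],"linear":[[0,0,0],[0,0,0],[0,0,0],[0,0,0],[0,0,0],[0,0,0],[0,0,0]],"spin":[0,0,0,0,0,0,0]}' >/dev/null; python3 h.py; python3 -m creep '{"fingers":[0.055,0.055,0.055,0.055,0.055,0.055],"linear":[[0,0,0.01],[0,0,0.02],[0,0,0.02],[0,0,0.02],[0,0,0.01],[0,0,0]],"spin":[0,0,0,0,0,0]}' >/dev/null; python3 h.py
```

```text
tcp_pos: [635.5, -21.3, 16.2]
force: [-1.9, -0.5, 4.9]
t 7.53 tcp [635.4 -21.4  15.4] yaw 185.7 open 54.4 grip 0.0 F [ 0.4 -0.1  0.2] j [ 0.22  0.61 -0.19 -0.   -0.77 -0.12]
t 8.03 tcp [637.4 -21.1  99.1] yaw 185.8 open 55.0 grip 0.0 F [-0.3 -0.5 -0.6] j [ 0.22  0.51 -0.12  0.   -0.93 -0.12]
```

```bash
python3 -m creep '{"fingers":[0.07,0.07,0.07,0.07,0.07],"linear":[[-0.0185,0.0032,0],[-0.0185,0.0032,0],[-0.0185,0.0032,0],[-0.0185,0.0032,0],[-0.0185,0.0032,0]],"spin":[0,0,0,0,0]}' >/dev/null;  python3 -m creep '{"fingers":[0.07,0.07,0.07,0.07,0.07,0.07,0.07],"linear":[[-0.0185,0.0032,0],[-0.0185,0.0032,0],[-0.0185,0.0032,0],[-0.0185,0.0032,0],[-0.0185,0.0032,0],[0,0,-0.025],[0,0,0]],"spin":[0,0,0,0,0,0,0]}' >/dev/null; python3 h.py
python3 - <<'E'
from h import *
f=[]
for n,(u,v) in (('scene',(338,200)),('scene',(283,230))):
    c=cam(n); f.append(cv2.resize(c['frame'][v-45:v+45,u-60:u+60],None,fx=3.3,fy=3.3,interpolation=2))
save({'frame':np.hstack(f)},'g3.png')
E
```

```text
t 9.03 tcp [446.5   9.8  67.6] yaw 185.7 open 70.4 grip 0.0 F [-1.2 -0.7 -0.1] j [ 0.39  0.28 -0.62 -0.   -0.68 -0.29]
```

View pics/g3.png

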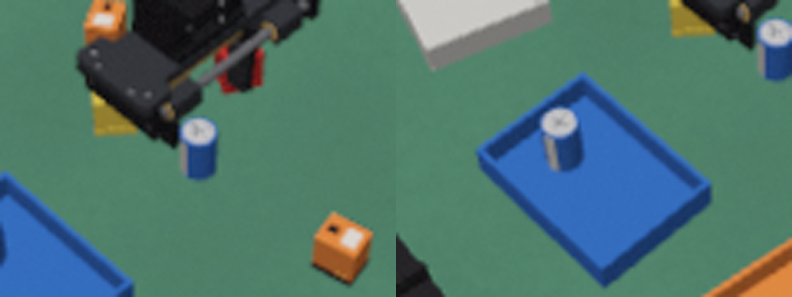

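Cap_b stands upright in the blue bin at crop (562,138), and cap_a at (199,148) has the gripper above it. I descend and grip.

```bash
python3 -m creep '{"fingers":[0.07,0.07],"linear":[[0,0,-0.006],[0,0,0]],"spin":[0,0]}' >/dev/null; python3 h.py; python3 -m creep '{"fingers":[0.07,0.07,0.07,0.07,0.07],"linear":[[0,0,-0.016],[0,0,-0.016],[0,0,-0.014],[0,0,-0.006],[0,0,0]],"spin":[0,0,0,0,0]}' >/dev/null; python3 h.py;  python3 -m creep '{"fingers":[0.02,0.02,0.02,0.02,0.02,0.02,0.02,0.02],"linear":[[0,0,0],[0,0,0],[0,0,0],[0,0,0],[0,0,0],[0,0,0],[0,0,0],[0,0,0]],"spin":[0,0,0,0,0,0,0,0]}' >/dev/null;python3 -m creep '{"fingers":[0.02,0.02,0.02],"linear":[[0,0,0],[0,0,0],[0,0,0]],"spin":[0,0,0]}' >/dev/null; python3 h.py
```

```text
t 9.3 tcp [450.7  10.6  64.1] yaw 185.7 open 69.9 grip 0.0 F [ 0.  -0.4  0.7] j [ 0.39  0.29 -0.62 -0.   -0.67 -0.29]
t 9.72 tcp [449.9  10.3  11.5] yaw 185.7 open 70.1 grip 0.0 F [-0.  -0.6  0.1] j [ 0.39  0.38 -0.67 -0.   -0.52 -0.29]
t 10.63 tcp [450.5  10.7  12.7] yaw 185.7 open 29.4 grip 30.0 F [-0.8 -0.2  2.6] j [ 0.39  0.38 -0.67  0.   -0.52 -0.29]
```

```bash
python3 -m creep '{"fingers":[0.02,0.02,0.02,0.02,0.02,0.02,0.02,0.02],"linear":[[0,0,0.008],[0,0,0.018],[0,0,0.02],[0,0,0.014],[0.0178,0.0036,0],[0.0178,0.0036,0],[0.0178,0.0036,0],[0.0178,0.0036,0]],"spin":[0,0,0,0,0,0,0,0]}' >/dev/null;  python3 -m creep '{"fingers":[0.02,0.02,0.02,0.02,0.02,0.02,0.02,0.02],"linear":[[0.0178,0.0036,0],[0.0178,0.0036,0],[0.0178,0.0036,0],[0.0178,0.0036,0],[0.0178,0.0036,0],[0.0178,0.0036,0],[0,0,0],[0,0,0]],"spin":[0,0,0,0,0,0,0,0]}' >/dev/null; python3 h.py; python3 -m creep '{"fingers":[0.02,0.02,0.02,0.02,0.02,0.02,0.02,0.02],"linear":[[0,0,-0.012],[0,0,-0.016],[0,0,-0.014],[0,0,-0.007],[0,0,-0.003],[0,0,-0.002],[0,0,0],[0,0,0]],"spin":[0,0,0,0,0,0,0,0]}' >/dev/null; python3 h.py
```

```text
t 11.97 tcp [628.5  46.7  72.1] yaw 185.7 open 29.5 grip 30.0 F [-0.5 -0.  -0. ] j [ 0.33  0.53 -0.16 -0.   -0.88 -0.23]
t 12.63 tcp [628.8  46.7  19.2] yaw 185.7 open 29.4 grip 30.0 F [-0.3  0.5 -0.1] j [ 0.33  0.59 -0.21  0.   -0.77 -0.23]
```

```bash
python3 -m creep '{"fingers":[0.02,0.02],"linear":[[0,0,-0.0017],[0,0,0]],"spin":[0,0]}' |grep -E "tcp|^force"; python3 -m creep '{"fingers":[0.02,0.02],"linear":[[0,0,-0.0007],[0,0,0]],"spin":[0,0]}' |grep -E "tcp|^force"; python3 -m creep '{"fingers":[0.02,0.02],"linear":[[0,0,-0.0005],[0,0,0]],"spin":[0,0]}' |grep -E "tcp|^force"
```

```text
tcp_pos: [628.6, 46.7, 17.3]
force: [1.2, -0.3, -1.0]
tcp_pos: [628.7, 46.7, 16.8]
force: [-1.1, -0.4, 2.6]
tcp_pos: [628.7, 46.7, 16.8]
force: [-0.9, 1.0, 5.3]
```

```bash
python3 -m creep '{"fingers":[0.055,0.055,0.055,0.055,0.055,0.055,0.055],"linear":[[0,0,0],[0,0,0],[0,0,0],[0,0,0],[0,0,0],[0,0,0],[0,0,0]],"spin":[0,0,0,0,0,0,0]}' >/dev/null; python3 h.py; python3 -m creep '{"fingers":[0.055,0.055,0.055,0.055,0.055,0.055],"linear":[[0,0,0.01],[0,0,0.02],[0,0,0.02],[0,0,0.02],[0,0,0.01],[0,0,0]],"spin":[0,0,0,0,0,0]}' >/dev/null;  python3 -m creep '{"fingers":[0.07,0.07,0.07,0.07,0.07,0.07],"linear":[[-0.0168,0.0089,0],[-0.0168,0.0089,0],[-0.0168,0.0089,0],[-0.0168,0.0089,0],[-0.0168,0.0089,0],[-0.0168,0.0089,0]],"spin":[1,1,1,1,1,1]}' >/dev/null;  python3 -m creep '{"fingers":[0.07,0.07,0.07,0.07,0.07,0.07,0.07,0.07],"linear":[[-0.0168,0.0089,0],[-0.0168,0.0089,0],[-0.0168,0.0089,0],[-0.0168,0.0089,0],[-0.0168,0.0089,0],[-0.0168,0.0089,0],[0,0,0],[0,0,0]],"spin":[1,1,1,1,1,1,0,0]}' >/dev/null; python3 h.py
python3 - <<'E'
from h import *
f=[]
for n,(u,v) in (('scene',(382,230)),('scene',(283,230))):
    c=cam(n); f.append(cv2.resize(c['frame'][v-45:v+45,u-60:u+60],None,fx=3.3,fy=3.3,interpolation=2))
save({'frame':np.hstack(f)},'g4.png')
E
```

```text
t 13.72 tcp [628.4  46.6  15.5] yaw 185.7 open 54.3 grip 0.0 F [-0.1 -0.1 -0.4] j [ 0.33  0.6  -0.21  0.   -0.76 -0.23]
t 15.38 tcp [426.  153.4  95.2] yaw 197.8 open 69.7 grip 0.0 F [-0.2  0.1  0.6] j [ 0.71  0.24 -0.57 -0.   -0.76 -0.4 ]
```

View pics/g4.png

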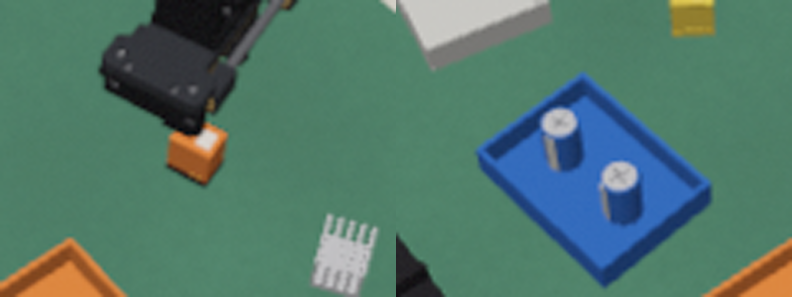

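Both caps stand upright in the blue bin, at crop (562,138) and (621,190). Relay_a, at (197,150), has the gripper above it. I descend, grip and lift.

```bash
python3 -m creep '{"fingers":[0.07,0.07,0.07,0.07,0.07,0.07,0.07],"linear":[[0.0005,0,-0.015],[0,0,-0.02],[0,0,-0.02],[0,0,-0.015],[0,0,-0.01],[0,0,-0.004],[0,0,0]],"spin":[0,0,0,0,0,0,0]}' >/dev/null; python3 h.py;  python3 -m creep '{"fingers":[0.02,0.02,0.02,0.02,0.02,0.02,0.02,0.02],"linear":[[0,0,0],[0,0,0],[0,0,0],[0,0,0],[0,0,0],[0,0,0],[0,0,0],[0,0,0]],"spin":[0,0,0,0,0,0,0,0]}' >/dev/null;python3 -m creep '{"fingers":[0.02,0.02,0.02],"linear":[[0,0,0],[0,0,0],[0,0,0]],"spin":[0,0,0]}' >/dev/null; python3 h.py; python3 -m creep '{"fingers":[0.02,0.02,0.02,0.02,0.02,0.02],"linear":[[0,0,0.008],[0,0,0.018],[0,0,0.02],[0,0,0.014],[0,0,0],[0,0,0]],"spin":[0,0,0,0,0,0]}' >/dev/null; python3 h.py
```

```text
t 16.07 tcp [427.4 152.7  10.5] yaw 197.7 open 70.2 grip 0.0 F [0.8 0.6 0.6] j [ 0.7   0.39 -0.66  0.   -0.52 -0.39]
t 16.98 tcp [427.3 153.5  11.8] yaw 197.7 open 27.5 grip 30.0 F [-2.   0.4  2.7] j [ 0.7   0.39 -0.66  0.   -0.52 -0.39]
t 17.48 tcp [427.6 153.7  72.4] yaw 197.7 open 28.0 grip 30.0 F [-0.   0.2 -1.5] j [ 0.7   0.28 -0.6  -0.   -0.69 -0.39]
```

```bash
python3 -m creep '{"fingers":[0.02,0.02,0.02,0.02,0.02,0.02],"linear":[[0.0152,0.0091,0],[0.0152,0.0091,0],[0.0152,0.0091,0],[0.0152,0.0091,0],[0.0152,0.0091,0],[0.0152,0.0091,0]],"spin":[-1.6,-1.6,-1.6,-1.6,-1.6,-1.6]}' >/dev/null;  python3 -m creep '{"fingers":[0.02,0.02,0.02,0.02,0.02,0.02,0.02,0.02],"linear":[[0.0152,0.0091,0],[0.0152,0.0091,0],[0.0152,0.0091,0],[0.0152,0.0091,0],[0.0152,0.0091,0],[0.0152,0.0091,0],[0,0,0],[0,0,0]],"spin":[-1.6,-1.6,-1.6,-1.6,-1.6,-1.6,0,0]}' >/dev/null; python3 h.py; python3 -m creep '{"fingers":[0.02,0.02,0.02,0.02,0.02,0.02,0.02,0.02],"linear":[[0,0,-0.012],[0,0,-0.016],[0,0,-0.014],[0,0,-0.007],[0,0,-0.003],[0,0,-0.002],[0,0,0],[0,0,0]],"spin":[0,0,0,0,0,0,0,0]}' >/dev/null; python3 h.py
```

```text
t 18.65 tcp [609.  262.2  69.3] yaw 178.5 open 27.8 grip 30.0 F [ 0.6 -0.9 -0.3] j [ 0.65  0.58 -0.07 -0.   -0.92 -0.68]
t 19.32 tcp [610.  262.8  18.3] yaw 178.5 open 27.7 grip 30.0 F [-0.4 -0.1 -0.7] j [ 0.65  0.64 -0.12  0.   -0.81 -0.68]
```

Contact is expected near 15.8.

```bash
python3 -m creep '{"fingers":[0.02,0.02],"linear":[[0,0,-0.0017],[0,0,0]],"spin":[0,0]}' |grep -E "tcp|^force"; python3 -m creep '{"fingers":[0.02,0.02],"linear":[[0,0,-0.0007],[0,0,0]],"spin":[0,0]}' |grep -E "tcp|^force"; python3 -m creep '{"fingers":[0.02,0.02],"linear":[[0,0,-0.0005],[0,0,0]],"spin":[0,0]}' |grep -E "tcp|^force"
```

```text
tcp_pos: [609.9, 262.8, 16.4]
force: [0.4, -0.3, -0.8]
tcp_pos: [610.0, 262.8, 15.9]
force: [-1.0, 0.4, 2.1]
tcp_pos: [609.9, 262.8, 15.9]
force: [-1.9, 0.3, 4.5]
```

```bash
python3 -m creep '{"fingers":[0.055,0.055,0.055,0.055,0.055,0.055,0.055],"linear":[[0,0,0],[0,0,0],[0,0,0],[0,0,0],[0,0,0],[0,0,0],[0,0,0]],"spin":[0,0,0,0,0,0,0]}' >/dev/null; python3 h.py; python3 -m creep '{"fingers":[0.055,0.055,0.055,0.055,0.055,0.055],"linear":[[0,0,0.01],[0,0,0.02],[0,0,0.02],[0,0,0.02],[0,0,0.01],[0,0,0]],"spin":[0,0,0,0,0,0]}' >/dev/null;  python3 -m creep '{"fingers":[0.07,0.07,0.07,0.07,0.07,0.07,0.07,0.07],"linear":[[-0.0114,-0.0254,0],[-0.0114,-0.0254,0],[-0.0114,-0.0254,0],[-0.0114,-0.0254,0],[-0.0114,-0.0254,0],[-0.0114,-0.0254,0],[-0.0114,-0.0254,0],[-0.0114,-0.0254,0]],"spin":[-3.05,-3.05,-3.05,-3.05,-3.05,-3.05,-3.05,-3.05]}' >/dev/null;  python3 -m creep '{"fingers":[0.07,0.07,0.07,0.07,0.07,0.07,0.07,0.07],"linear":[[-0.0114,-0.0254,0],[-0.0114,-0.0254,0],[-0.0114,-0.0254,0],[-0.0114,-0.0254,0],[-0.0114,-0.0254,0],[-0.0114,-0.0254,0],[-0.0114,-0.0254,0],[-0.0114,-0.0254,0]],"spin":[-3.05,-3.05,-3.05,-3.05,-3.05,-3.05,-3.05,-3.05]}' >/dev/null; python3 -m creep '{"fingers":[0.07,0.07,0.07],"linear":[[0,0,0],[0,0,0],[0,0,0]],"spin":[0,0,0]}' >/dev/null; python3 h.py
python3 - <<'E'
from h import *
f=[]
for n,(u,v) in (('scene',(310,163)),('scene',(345,285))):
    c=cam(n); f.append(cv2.resize(c['frame'][v-45:v+45,u-60:u+60],None,fx=3.3,fy=3.3,interpolation=2))
save({'frame':np.hstack(f)},'g5.png')
E
```

```text
t 20.4 tcp [609.7 262.6  14.6] yaw 178.5 open 54.4 grip 0.0 F [ 1.1 -0.  -0.4] j [ 0.65  0.64 -0.12  0.   -0.81 -0.68]
t 22.48 tcp [ 427.1 -143.8   94.4] yaw 129.7 open 69.9 grip 0.0 F [0.2 0.6 1. ] j [ 0.04  0.24 -0.58 -0.   -0.75 -0.92]
```

View pics/g5.png

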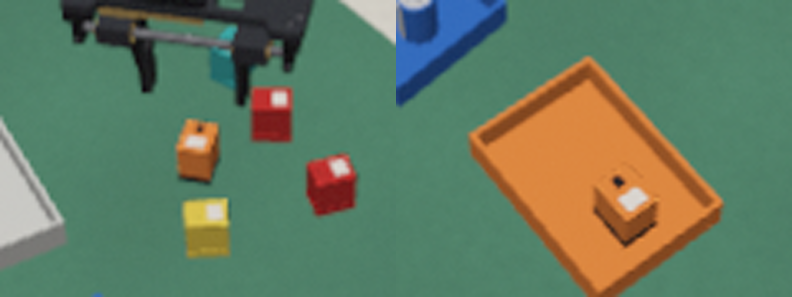

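Relay_a stands upright in the orange bin at crop (626,205). Relay_b, at (198,150), sits between the fingers, clear of the red box at (272,113). I descend and grip.

```bash
python3 -m creep '{"fingers":[0.07,0.07,0.07,0.07,0.07,0.07,0.07],"linear":[[0,0.0003,-0.015],[0,0,-0.02],[0,0,-0.02],[0,0,-0.015],[0,0,-0.009],[0,0,-0.004],[0,0,0]],"spin":[0,0,0,0,0,0,0]}' >/dev/null; python3 h.py;  python3 -m creep '{"fingers":[0.02,0.02,0.02,0.02,0.02,0.02,0.02,0.02],"linear":[[0,0,0],[0,0,0],[0,0,0],[0,0,0],[0,0,0],[0,0,0],[0,0,0],[0,0,0]],"spin":[0,0,0,0,0,0,0,0]}' >/dev/null;python3 -m creep '{"fingers":[0.02,0.02,0.02],"linear":[[0,0,0],[0,0,0],[0,0,0]],"spin":[0,0,0]}' >/dev/null; python3 h.py; python3 -m creep '{"fingers":[0.02,0.02,0.02,0.02,0.02,0.02],"linear":[[0,0,0.008],[0,0,0.02],[0,0,0.025],[0,0,0.022],[0,0,0],[0,0,0]],"spin":[0,0,0,0,0,0]}' >/dev/null; python3 h.py
```

```text
t 23.17 tcp [ 427.1 -142.8   10.8] yaw 129.8 open 70.1 grip 0.0 F [ 0.2  0.7 -0.4] j [ 0.04  0.39 -0.67 -0.   -0.52 -0.92]
t 24.08 tcp [ 427.4 -143.5   11.9] yaw 129.7 open 27.5 grip 30.0 F [-0.7  0.5  2.6] j [ 0.04  0.38 -0.67  0.   -0.52 -0.92]
t 24.58 tcp [ 428.  -143.4   88.1] yaw 129.7 open 27.7 grip 30.0 F [ 0.5  0.4 -1. ] j [ 0.04  0.25 -0.59 -0.   -0.73 -0.92]
```

```bash
python3 -m creep '{"fingers":[0.02,0.02,0.02,0.02,0.02,0.02,0.02,0.02],"linear":[[0.0113,0.0213,0],[0.0113,0.0213,0],[0.0113,0.0213,0],[0.0113,0.0213,0],[0.0113,0.0213,0],[0.0113,0.0213,0],[0.0113,0.0213,0],[0.0113,0.0213,0]],"spin":[3.05,3.05,3.05,3.05,3.05,3.05,3.05,3.05]}' >/dev/null;  python3 -m creep '{"fingers":[0.02,0.02,0.02,0.02,0.02,0.02,0.02,0.02],"linear":[[0.0113,0.0213,0],[0.0113,0.0213,0],[0.0113,0.0213,0],[0.0113,0.0213,0],[0.0113,0.0213,0],[0.0113,0.0213,0],[0.0113,0.0213,0],[0.0113,0.0213,0]],"spin":[3.05,3.05,3.05,3.05,3.05,3.05,3.05,3.05]}' >/dev/null; python3 -m creep '{"fingers":[0.02,0.02,0.02],"linear":[[0,0,0],[0,0,0],[0,0,0]],"spin":[0,0,0]}' >/dev/null; python3 h.py; python3 -m creep '{"fingers":[0.02,0.02,0.02,0.02,0.02,0.02,0.02,0.02],"linear":[[0,0,-0.014],[0,0,-0.018],[0,0,-0.018],[0,0,-0.012],[0,0,-0.004],[0,0,-0.002],[0,0,0],[0,0,0]],"spin":[0,0,0,0,0,0,0,0]}' >/dev/null; python3 h.py
```

```text
t 26.17 tcp [606.8 196.6  85.1] yaw 178.5 open 27.8 grip 30.0 F [-0.4  0.2 -0.4] j [ 0.57  0.53 -0.13 -0.   -0.92 -0.59]
t 26.83 tcp [608.7 197.5  19.7] yaw 178.5 open 27.6 grip 30.0 F [-1.   0.1 -0. ] j [ 0.57  0.61 -0.18  0.   -0.78 -0.59]
```

```bash
python3 -m creep '{"fingers":[0.02,0.02],"linear":[[0,0,-0.0025],[0,0,0]],"spin":[0,0]}' |grep -E "tcp|^force"; python3 -m creep '{"fingers":[0.02,0.02],"linear":[[0,0,-0.001],[0,0,0]],"spin":[0,0]}' |grep -E "tcp|^force"; python3 -m creep '{"fingers":[0.02,0.02],"linear":[[0,0,-0.0005],[0,0,0]],"spin":[0,0]}' |grep -E "tcp|^force"; python3 -m creep '{"fingers":[0.02,0.02],"linear":[[0,0,-0.0004],[0,0,0]],"spin":[0,0]}' |grep -E "tcp|^force"
```

```text
tcp_pos: [608.3, 197.5, 16.8]
force: [-0.9, 0.5, -0.9]
tcp_pos: [608.4, 197.6, 16.0]
force: [0.3, -0.1, 1.9]
tcp_pos: [608.4, 197.6, 16.0]
force: [-2.2, 0.0, 5.8]
tcp_pos: [608.4, 197.5, 15.9]
force: [-2.6, 0.5, 7.6]
```

```bash
python3 -m creep '{"fingers":[0.055,0.055,0.055,0.055,0.055,0.055,0.055],"linear":[[0,0,0],[0,0,0],[0,0,0],[0,0,0],[0,0,0],[0,0,0],[0,0,0]],"spin":[0,0,0,0,0,0,0]}' >/dev/null; python3 h.py; python3 -m creep '{"fingers":[0.055,0.055,0.055,0.055,0.055,0.055],"linear":[[0,0,0.01],[0,0,0.02],[0,0,0.02],[0,0,0.02],[0,0,0.01],[0,0,0]],"spin":[0,0,0,0,0,0]}' >/dev/null;  python3 -m creep '{"fingers":[0.08,0.08,0.08,0.08,0.08,0.08,0.08],"linear":[[-0.0144,0.0065,0],[-0.0144,0.0065,0],[-0.0144,0.0065,0],[-0.0144,0.0065,0],[-0.0144,0.0065,0],[-0.0144,0.0065,0],[-0.0144,0.0065,0]],"spin":[-4.05,-4.05,-4.05,-4.05,-4.05,-4.05,-4.05]}' >/dev/null;  python3 -m creep '{"fingers":[0.08,0.08,0.08,0.08,0.08,0.08,0.08],"linear":[[-0.0144,0.0065,0],[-0.0144,0.0065,0],[-0.0144,0.0065,0],[-0.0144,0.0065,0],[-0.0144,0.0065,0],[-0.0144,0.0065,0],[-0.0144,0.0065,0]],"spin":[-4.05,-4.05,-4.05,-4.05,-4.05,-4.05,-4.05]}' >/dev/null; python3 -m creep '{"fingers":[0.08,0.08,0.08],"linear":[[0,0,-0.02],[0,0,0],[0,0,0]],"spin":[0,0,0]}' >/dev/null; python3 h.py
python3 - <<'E'
from h import *
f=[]
for n,(u,v) in (('scene',(427,262)),('scene',(345,285))):
    c=cam(n); f.append(cv2.resize(c['frame'][v-45:v+45,u-60:u+60],None,fx=3.3,fy=3.3,interpolation=2))
save({'frame':np.hstack(f)},'g6.png')
E
```

```text
t 28.08 tcp [608.1 197.3  14.2] yaw 178.5 open 54.4 grip 0.0 F [-0.  -0.2  0.2] j [ 0.57  0.61 -0.19  0.   -0.77 -0.59]
t 30.0 tcp [405.6 287.4  73.2] yaw 121.9 open 80.0 grip 0.0 F [0.9 0.6 0. ] j [ 0.94  0.34 -0.49 -0.   -0.74 -1.96]
```

View pics/g6.png

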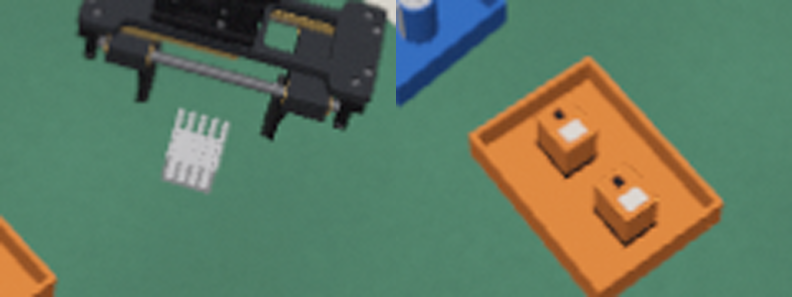

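Both relays stand upright in the orange bin at crop (567,137) and (626,205). The fingers straddle the heat sink at (196,150) across its fins. I descend and grip.

```bash
python3 -m creep '{"fingers":[0.08,0.08,0.08,0.08,0.08,0.08],"linear":[[0.0003,0.0005,-0.015],[0,0,-0.02],[0,0,-0.018],[0,0,-0.01],[0,0,-0.003],[0,0,0]],"spin":[0,0,0,0,0,0]}' >/dev/null; python3 h.py;  python3 -m creep '{"fingers":[0.03,0.03,0.03,0.03,0.03,0.03,0.03,0.03],"linear":[[0,0,0],[0,0,0],[0,0,0],[0,0,0],[0,0,0],[0,0,0],[0,0,0],[0,0,0]],"spin":[0,0,0,0,0,0,0,0]}' >/dev/null;python3 -m creep '{"fingers":[0.03,0.03,0.03],"linear":[[0,0,0],[0,0,0],[0,0,0]],"spin":[0,0,0]}' >/dev/null; python3 h.py; python3 -m creep '{"fingers":[0.03,0.03,0.03,0.03,0.03,0.03,0.03],"linear":[[0,0,0.008],[0,0,0.02],[0,0,0.025],[0,0,0.025],[0,0,0.012],[0,0,0],[0,0,0]],"spin":[0,0,0,0,0,0,0]}' >/dev/null; python3 h.py
```

```text
t 30.6 tcp [407.1 288.5   8. ] yaw 121.8 open 79.9 grip 0.0 F [-0.8  0.2 -0.2] j [ 0.94  0.45 -0.55  0.   -0.57 -1.96]
t 31.52 tcp [406.8 288.9   8.4] yaw 121.8 open 35.5 grip 30.0 F [-1.2 -0.1  2.4] j [ 0.94  0.45 -0.55  0.   -0.57 -1.96]
t 32.1 tcp [406.7 288.9  98.9] yaw 121.8 open 35.7 grip 30.0 F [-0.1  0.2 -0.6] j [ 0.94  0.31 -0.47 -0.   -0.8  -1.96]
```

```bash
python3 -m creep '{"fingers":[0.03,0.03,0.03,0.03,0.03,0.03,0.03],"linear":[[0.0099,-0.0258,0],[0.0099,-0.0258,0],[0.0099,-0.0258,0],[0.0099,-0.0258,0],[0.0099,-0.0258,0],[0.0099,-0.0258,0],[0.0099,-0.0258,0]],"spin":[2.42,2.42,2.42,2.42,2.42,2.42,2.42]}' >/dev/null;  python3 -m creep '{"fingers":[0.03,0.03,0.03,0.03,0.03,0.03,0.03],"linear":[[0.0099,-0.0258,0],[0.0099,-0.0258,0],[0.0099,-0.0258,0],[0.0099,-0.0258,0],[0.0099,-0.0258,0],[0.0099,-0.0258,0],[0.0099,-0.0258,0]],"spin":[2.42,2.42,2.42,2.42,2.42,2.42,2.42]}' >/dev/null; python3 -m creep '{"fingers":[0.03,0.03,0.03,0.03,0.03,0.03,0.03,0.03],"linear":[[0.0099,-0.0258,0],[0.0099,-0.0258,0],[0.0099,-0.0258,0],[0.0099,-0.0258,0],[0.0099,-0.0258,0],[0.0099,-0.0258,0],[0,0,0],[0,0,0]],"spin":[2.42,2.42,2.42,2.42,2.42,2.42,0,0]}' >/dev/null; python3 h.py; python3 -m creep '{"fingers":[0.03,0.03,0.03,0.03,0.03,0.03,0.03,0.03],"linear":[[0,0,-0.016],[0,0,-0.02],[0,0,-0.02],[0,0,-0.016],[0,0,-0.008],[0,0,-0.002],[0,0,0],[0,0,0]],"spin":[0,0,0,0,0,0,0,0]}' >/dev/null; python3 h.py
```

```text
t 33.93 tcp [ 603.5 -228.2   95.6] yaw 170.0 open 35.8 grip 30.0 F [-0.2  0.6 -1. ] j [-0.11  0.53 -0.1  -0.   -0.95 -0.06]
t 34.6 tcp [ 605.4 -226.9   17.1] yaw 170.3 open 35.9 grip 30.0 F [ 0.   1.  -0.4] j [-0.11  0.62 -0.17  0.   -0.79 -0.06]
```

Contact is expected near 12.4.

```bash
python3 -m creep '{"fingers":[0.03,0.03],"linear":[[0,0,-0.003],[0,0,0]],"spin":[0,0]}' |grep -E "tcp|^force"; python3 -m creep '{"fingers":[0.03,0.03],"linear":[[0,0,-0.001],[0,0,0]],"spin":[0,0]}' |grep -E "tcp|^force"; python3 -m creep '{"fingers":[0.03,0.03],"linear":[[0,0,-0.0006],[0,0,0]],"spin":[0,0]}' |grep -E "tcp|^force"; python3 -m creep '{"fingers":[0.03,0.03],"linear":[[0,0,-0.0004],[0,0,0]],"spin":[0,0]}' |grep -E "tcp|^force"
```

```text
tcp_pos: [605.1, -227.1, 14.0]
force: [-1.1, -0.3, -1.3]
tcp_pos: [604.9, -227.2, 12.7]
force: [0.1, -0.4, -1.0]
tcp_pos: [605.0, -227.3, 12.5]
force: [-1.4, 0.6, 3.1]
tcp_pos: [605.0, -227.2, 12.5]
force: [-2.2, 1.2, 5.5]
```

Touchdown confirmed. I release, retreat straight up and back, then look.

```bash
python3 -m creep '{"fingers":[0.058,0.058,0.058,0.058,0.058,0.058,0.058],"linear":[[0,0,0],[0,0,0],[0,0,0],[0,0,0],[0,0,0],[0,0,0],[0,0,0]],"spin":[0,0,0,0,0,0,0]}' >/dev/null; python3 h.py; python3 -m creep '{"fingers":[0.058,0.058,0.058,0.058,0.058,0.058,0.058,0.058],"linear":[[0,0,0.01],[0,0,0.02],[0,0,0.025],[0,0,0.025],[0,0,0.025],[0,0,0.025],[0,0,0.025],[0,0,0.02]],"spin":[0,0,0,0,0,0,0,0]}' >/dev/null;  python3 -m creep '{"fingers":[0.058,0.058,0.058,0.058,0.058,0.058,0.058,0.058],"linear":[[-0.02,-0.025,0],[-0.02,-0.025,0],[-0.02,-0.025,0],[-0.02,-0.025,0],[-0.02,-0.025,0],[-0.02,-0.025,0],[0,0,0],[0,0,0]],"spin":[0,0,0,0,0,0,0,0]}' >/dev/null; python3 h.py
python3 - <<'E'
from h import *
f=[]
c=cam('scene'); f.append(cv2.resize(c['frame'][110:380,170:450],(540,520),interpolation=2))
save({'frame':f[0]},'end.png')
E
```

```text
t 35.85 tcp [ 604.8 -227.2   11.2] yaw 170.2 open 57.9 grip 0.0 F [0.9 0.2 0. ] j [-0.11  0.63 -0.17 -0.   -0.78 -0.06]
t 37.18 tcp [ 483.7 -378.4  187.2] yaw 170.1 open 58.0 grip 0.0 F [ 0.5  0.4 -0.4] j [-0.4   0.39 -0.07  0.   -1.11  0.23]
```

View pics/end.png

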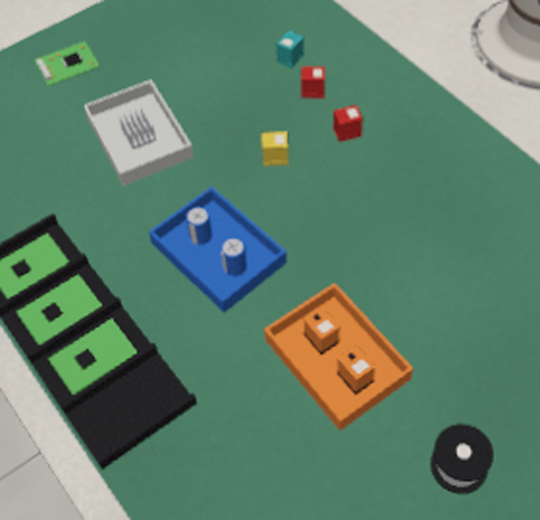

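The heat sink stands fins up in the white bin (138,128). The caps are in the blue bin (199,225 and 234,257) and the relays in the orange bin (322,330 and 356,370), all upright. The board and reel have not moved.

```bash
python3 -c "
from rig import ctrl
print(ctrl.job_done())"
```

```text
the job is handed in; nothing more can be done
None
```

All five parts are in their bins, each upright on the bin floor and released, with the board and reel left where they were; I handed the job in at about 37 s.

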